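# Function check of the can crusher's push-pull switch

### The arm

A 6-joint arm with a two-finger parallel gripper is mounted at the origin on the work surface. World frame = base frame: x ahead of the robot, y to its left, z up, the work surface at z = 0. Lengths are in m, angles in rad, forces in N, time in s.
With the tool pointing down it reaches from about 0.325 to 0.775 m from the base axis. Payload 5.5 kg.
Tool frame: the origin (TCP) lies at the very end of the fingers, on their centre line; the grasp point (between the pads) lies 19 mm behind it; z points along the fingers, y is the direction in which the jaws open and shut (so a half turn about z gives the same grasp; the last joint's range is limited). The gripper opens to 88 mm and grips with 3 to 60 N. Pads are 20 mm wide; open, the fingers measure 115 mm over their backs; the gripper's body (75 mm by 178 mm) begins 61 mm behind the grasp point.
Start: joints at [-0.057, 0.091, 1.231, -0, 1.82, -0.057], TCP at [0.6, -0, 0.223] pointing down, gripper open.
Joint ranges: [-2.87, 2.87], [-0.86, 2.18], [0.17, 2.46], [-1.51, 4.65], [0.06, 2.69], [-2.65, 2.65]. Speed limits (rad/s): [2.57, 2.57, 3.01, 3.14, 3.14, 3.14].

### API

Orientations are given as a rotation vector (axis times angle).
In Python, from station import * gives the robot as it stands.
- The arm moves only by the tool play_rows, never from a script. Its argument "moves" is a list of rows, each an object with "translation": the shift along the tool's x, y, z in cm, a list of three; "turn": the turn, a rotation vector about the tool's x, y, z in rad, a list of three; "gripper": the opening in per cent of the stroke, from 0 (shut) to 100 (fully open). A call has 1 to 8 rows; each row is the pose to reach, as a shift and turn from the pose commanded when the call began, along the tool's axes at that moment; what a row does not reach only later rows make up. A row lasts 1/12 s, in which the tool goes at most 41.7 mm and 7.16 degrees, less where a joint would pass 70% of its speed; a pose out of reach is approached as far as the arm can. A call with a gripper value outside its range is refused whole. The fingers move at their own pace and stop on an object; "newtons" is the grip in N (left out, the last holds). Time passes only in rows, so rows that repeat a pose let the fingers close. It gives the time, the measured TCP pose, the force and the opening at its end, in the units of the state.
- get_state(): the state, without advancing time (a new reading comes with each control period).
- read_camera(name): name is "scene" or "side" or "wrist"; returns a dict with "image" (384x512x3 uint8, red, green, blue), "intrinsics" (3x3 intrinsics, pixels), "extrinsics" (4x4, takes a point from camera to world coordinates). Camera axes: x right, y down, z forward; pixel columns grow to the right and rows downward; lengths in m; the calibration is good to about 2 mm. A picture is of the moment at which its call begins. There is no depth.
- sign_off(): hands the job in, once; it reports no verdict.
The state is a dict: "time_s": time; "joints": joint angles; "joint_velocities": joint speeds; "joint_torque": joint torques, N m; "tcp_pos": TCP position; "tool_rot": TCP orientation; "force": force on the tool from outside, world axes, zero at the start; "torque": the same for the moment, N m; "width": finger opening in m.
Only numpy, scipy, OpenCV 4.12 (cv2) and the standard library are available. Lean on these libraries where they do the work, as an engineer would, in place of code of your own. Each camera call takes 0.05 s, during which the arm holds its last target.

### The job

Check the can crusher's switch, the red push-pull knob: pull it straight up until it snaps into its out position, let go so that it stands out on its own for a moment, then push it back down fully home. Leave the blue knob, the gate lamp's switch, as it is.

Things in the scene. Friction and masses are not known exactly. Their poses are not given: they have to be found in the camera images.
- crusher_knob (a joint): Position in m of the red push-pull knob along its vertical axis: 0 = pushed fully home, 0.025 = fully out (up). An over-centre spring snaps it to the nearer end of its 25 mm travel and holds it there; about 5 N of pull or push carries it over the middle (12.5 mm). It starts at 0.
- crusher_knob_mid (a point): Centre of the red knob's head (moves with it): an upright red cylinder 36 mm across and 26 mm tall, so its flat top is 13 mm above this point. Below it a white stem enters a steel neck, 26 mm across and 20 mm tall, in the middle of a grey box 110 x 90 x 70 mm bolted to the ledge. With the knob home this point is 105 mm above the ledge, 35 mm above the box's flat top.
- lamp_knob (a joint): Position in m of the blue push-pull knob, the gate lamp's switch, of the same make: 0 = pushed home, 0.025 = out. It starts at 0 and is to stay there.
- lamp_knob_mid (a point): Centre of the blue knob's head, on a second grey switch box; the same shape and sizes as the red one. The two boxes may change places, with 200 mm or more between the two knobs.

How it is judged:
On the way, in this order (a step that is already met when the one before it is completed fails the run):
1. the red knob stands fully out on its own, with nothing touching it (value of joint crusher_knob above 0.019 m and contact force between crusher_knob and anything else below 0.1 N), for 0.2 s.
2. the red knob is pushed back home (value of joint crusher_knob below 0.005 m), for 0.2 s.
At the end, for the whole second after the job is handed in: The red knob has been out on its own and is home again (within 5 mm of the bottom of its travel); the blue knob is home (within 5 mm) (value of joint each of crusher_knob, lamp_knob below 0.005 m); the robot touches nothing.
It fails at once if the blue knob is pulled out (more than 8 mm) (value of joint lamp_knob above 0.008 m).
It also fails if it takes over 35 s, if anything falls off the work surface, if the arm or the gripper's body presses on something with over 40 N, if the wrist force passes 120 N, or if a joint passes its speed limit or range.

## Working session

There is one attempt and no reset: what is moved stays moved. The work goes in short steps, Python scripts to look and compute and a tool call to move; the robot and the scene stay as the last step left them, time stands still between calls to the robot, and variables do not carry over. Pictures are saved under pics/ and viewed, and the job is handed in when it is done.

Besides the shell and the picture viewer there is one more tool, called after ">>>" by a JSON object that holds its "api" and its "payload", one argument or row to a line. play_rows: Moves the arm, as the interface text tells. Its arguments: {"type":"object","properties":{"moves":{"type":"array"},"newtons":{"type":"number"}},"required":["moves"]}

```bash
mkdir -p pics; python3 - <<'E'
from station import *
import cv2,pickle
s=get_state(); print(s)
d={}
for n in ["scene","side","wrist"]:
    c=read_camera(n); d[n]=c
    print(n,c["intrinsics"].tolist(),c["extrinsics"].round(3).tolist())
    cv2.imwrite(f"pics/{n}0.png",c["image"][:,:,::-1])
pickle.dump(d,open("d0.pkl","wb"))
im=cv2.hconcat([d["scene"]["image"],d["side"]["image"]])[:,:,::-1]
cv2.imwrite("pics/both0.png",cv2.resize(im,(800,300)))
E
```

```text
{'time_s': 0.0, 'joints': array([-5.67170196e-02,  9.18333070e-02,  1.23187736e+00,  1.68570056e-05,
        1.81984725e+00, -5.66846518e-02]), 'joint_velocities': array([ 5.36344967e-04, -6.03547254e-05, -7.33676173e-05,  2.05022667e-04,
        1.71192543e-03,  2.04177812e-03]), 'joint_torque': array([-3.13584051e-04, -4.46447504e+01, -4.06449509e+01,  6.96761138e-02,
        2.93726998e-02, -1.50731516e-04]), 'tcp_pos': array([5.99685103e-01, 1.16064450e-05, 2.21527028e-01]), 'tool_rot': array([-2.22042791e+00, -2.22036523e+00,  2.03554075e-03]), 'force': array([ 0.22407677,  0.03555599, -0.53710913]), 'torque': array([-0.02534079, -0.03082066,  0.01575994]), 'width': 0.08800871342102616}
scene [[359.72836738392203, 0.0, 257.04939430223186], [0.0, 359.72836738392203, 196.3077299189863], [0.0, 0.0, 1.0]] [[0.077, 0.583, -0.809, 1.117], [0.997, -0.059, 0.053, -0.049], [-0.017, -0.81, -0.586, 0.564], [0.0, 0.0, 0.0, 1.0]]
side [[457.16505002972656, 0.0, 256.106351791561], [0.0, 457.16505002972656, 185.38694694082847], [0.0, 0.0, 1.0]] [[0.734, -0.421, 0.533, 0.014], [-0.679, -0.441, 0.587, -0.576], [-0.012, -0.793, -0.61, 0.752], [0.0, 0.0, 0.0, 1.0]]
wrist [[288.55986457891703, 0.0, 257.90188152637086], [0.0, 288.55986457891703, 191.12371441297495], [0.0, 0.0, 1.0]] [[1.0, -0.0, -0.001, 0.599], [-0.001, -0.955, -0.296, 0.081], [-0.001, 0.296, -0.955, 0.384], [0.0, 0.0, 0.0, 1.0]]
```

View pics/scene0.png

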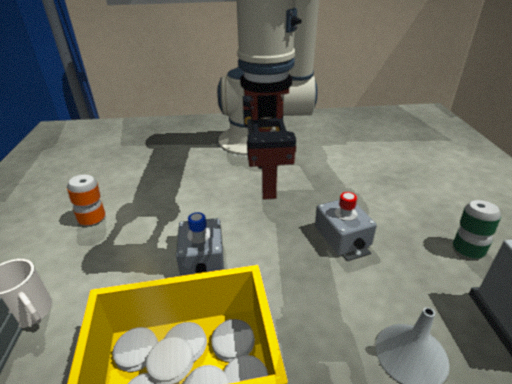

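View pics/side0.png

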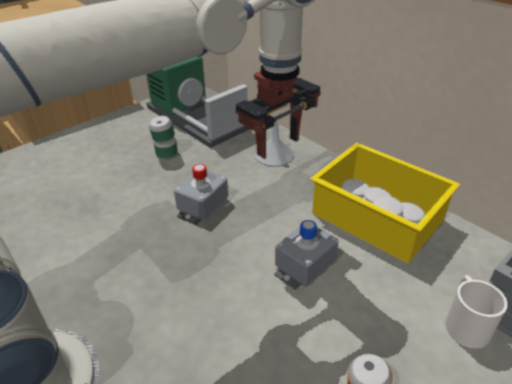

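View pics/wrist0.png

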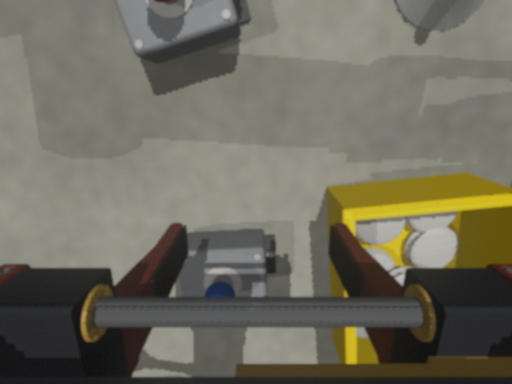

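The red knob sits at about (348,200) in scene and (200,172) in side. The blue knob is at about (197,222) and (309,230), on the robot's −y side. Next I'll triangulate both.

```bash
cat > h.py <<'E'
import numpy as np,cv2
def blob(im,col):
    h=cv2.cvtColor(im,cv2.COLOR_RGB2HSV)
    if col=="red": m=cv2.inRange(h,(0,150,90),(6,255,255))|cv2.inRange(h,(172,150,90),(180,255,255))
    else: m=cv2.inRange(h,(108,150,60),(125,255,255))
    n,l,st,c=cv2.connectedComponentsWithStats(m)
    return [(st[i].tolist(),c[i].round(1).tolist()) for i in range(1,n) if st[i][4]>40]
def ray(c,p):
    K,E=c["intrinsics"],c["extrinsics"]
    d=E[:3,:3]@np.linalg.solve(K,[p[0],p[1],1]); return E[:3,3],d/np.linalg.norm(d)
def tri(rs):
    A=sum(np.eye(3)-np.outer(d,d) for o,d in rs); b=sum((np.eye(3)-np.outer(d,d))@o for o,d in rs)
    x=np.linalg.solve(A,b); return x,[np.linalg.norm((np.eye(3)-np.outer(d,d))@(x-o)) for o,d in rs]
def proj(c,X):
    E=np.linalg.inv(c["extrinsics"]); p=c["intrinsics"]@(E[:3,:3]@X+E[:3,3]); return p[:2]/p[2]
E
python3 - <<'E'
from h import *; import pickle
d=pickle.load(open("d0.pkl","rb"))
for col in ["red","blue"]:
    for n in d: print(col,n,blob(d[n]["image"],col))
big=[]
for n,(x,y) in {"scene":(348,200),"side":(200,172)}.items():
    c=d[n]["image"][y-40:y+60,x-40:x+40]; big.append(cv2.resize(c,(400,500),interpolation=cv2.INTER_CUBIC))
cv2.imwrite("pics/red0.png",cv2.hconcat(big)[:,:,::-1])
E
```

```text
red scene [([340, 192, 17, 18, 115], [349.4, 200.6])]
red side [([193, 167, 13, 13, 103], [199.3, 173.5])]
red wrist []
blue scene [([0, 0, 71, 159, 4386], [29.0, 71.7]), ([54, 0, 31, 72, 351], [69.6, 35.9]), ([82, 81, 15, 37, 114], [89.3, 97.4]), ([188, 213, 18, 19, 204], [197.0, 224.0])]
blue side [([301, 225, 15, 14, 150], [307.9, 232.4])]
blue wrist [([207, 285, 21, 11, 128], [216.0, 291.2])]
```

View pics/red0.png

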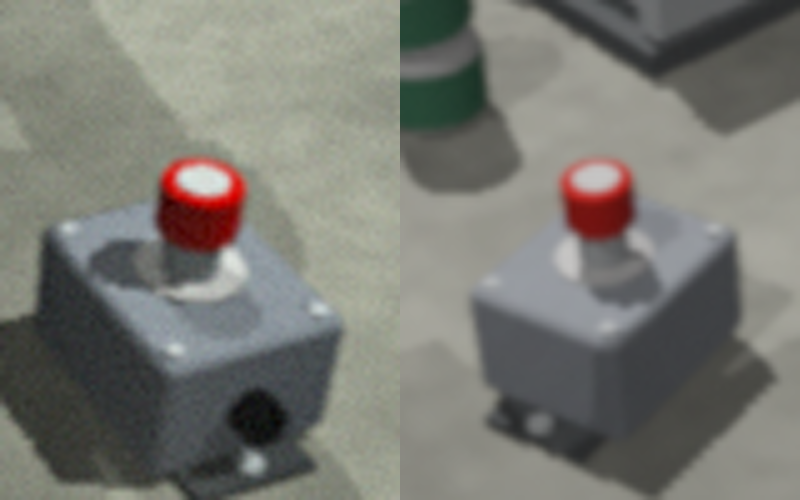

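```bash
python3 - <<'E'
from h import *; import pickle
d=pickle.load(open("d0.pkl","rb"))
def both(a,b,t):
    x,r=tri([ray(d["scene"],a),ray(d["side"],b)]); print(t,x.round(4),np.round(r,4)); return x
x=both((347.8,200.4),(199.1,171.1),"head")
both((308+204/5-.4,160+181/5-.4),(160+196/5-.4,132+179/5-.4),"cap top")
both((197-.3,222),(308,230.5),"blue")
print("box corners on plane z")
for n,pts in {"scene":[(308+45/5,160+228/5),(308+172/5,160+368/5),(308+340/5,160+325/5)],"side":[(160+75/5,132+297/5),(160+212/5,132+345/5),(160+335/5,132+235/5)]}.items():
    for p in pts:
        o,v=ray(d[n],p); print(n,(o+v*(x[2]-.035-o[2])/v[2]).round(3))
E
```

```text
head [0.5173 0.1836 0.1054] [0. 0.]
cap top [0.5171 0.1831 0.1171] [0.0003 0.0003]
blue [ 0.5552 -0.1353  0.1025] [0.001 0.001]
box corners on plane z
scene [0.484 0.127 0.07 ]
scene [0.582 0.159 0.07 ]
scene [0.562 0.235 0.07 ]
side [0.452 0.198 0.07 ]
side [0.477 0.123 0.07 ]
side [0.575 0.15  0.07 ]
```

Red head centre is (0.517, 0.1835, 0.1055), which matches the expected 105 mm height. The cap top at 117 mm also fits (118 expected), and the knobs are over 300 mm apart. I'll move above it; tool x is world +y, tool y is world +x and tool z is down.

>>> {"api": "play_rows", "payload": {
  "moves": [
    {"translation": [4, -1.8, 0], "turn": [0, 0, 0], "gripper": 100},
    {"translation": [8, -3.6, 0.5], "turn": [0, 0, 0], "gripper": 100},
    {"translation": [12, -5.4, 1.5], "turn": [0, 0, 0], "gripper": 100},
    {"translation": [15.5, -7, 3], "turn": [0, 0, 0], "gripper": 100},
    {"translation": [17.5, -8, 4.5], "turn": [0, 0, 0], "gripper": 100},
    {"translation": [18.3, -8.25, 5.5], "turn": [0, 0, 0], "gripper": 100},
    {"translation": [18.3, -8.25, 6], "turn": [0, 0, 0], "gripper": 100},
    {"translation": [18.3, -8.25, 6], "turn": [0, 0, 0], "gripper": 100}
  ],
  "newtons": 20
}}

```text
time_s: 0.82
tcp_pos: [0.5171, 0.1825, 0.161]
tool_rot: [-2.22, -2.222, 0.004]
force: [0.5, -0.5, -0.3]
width: 0.0878
```

```bash
python3 - <<'E'
from station import *
from h import *
s=get_state(); print(s["time_s"],s["tcp_pos"],s["tool_rot"],s["force"])
a=[]
for n in ["scene","side"]:
    c=read_camera(n); print(n,proj(c,np.array([.517,.1835,.1055])),proj(c,s["tcp_pos"]))
    p=proj(c,np.array([.517,.1835,.13])).astype(int); a.append(cv2.resize(c["image"][p[1]-50:p[1]+50,p[0]-40:p[0]+40],(400,500)))
w=read_camera("wrist"); print(proj(w,np.array([.517,.1835,.1185])))
cv2.imwrite("pics/pre1.png",cv2.hconcat(a)[:,:,::-1]);cv2.imwrite("pics/w1.png",w["image"][:,:,::-1])
E
```

```text
0.8167 [0.51711719 0.18245568 0.16099531] [-2.22014194 -2.2219208   0.00430883] [ 0.54561646 -0.48054324 -0.26733729]
scene [347.72258308 200.28227859] [350.79040571 178.46288188]
side [199.00910165 171.15509235] [197.23449362 152.14019249]
[257.47535443 210.367042  ]
```

View pics/pre1.png

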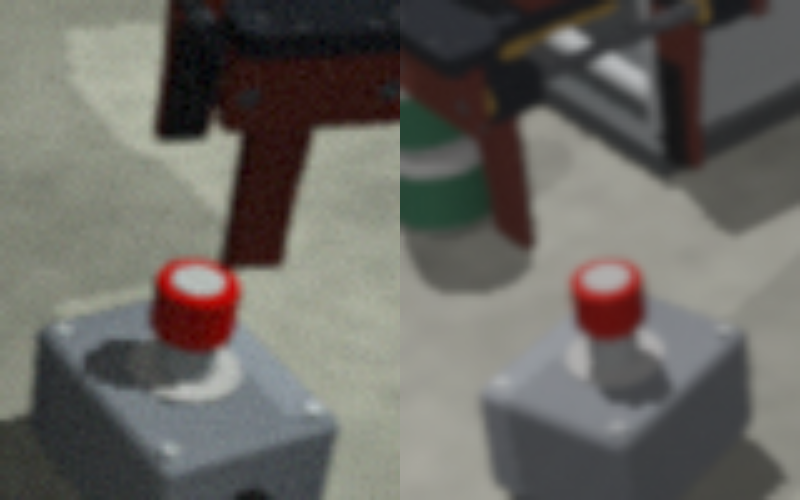

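View pics/w1.png

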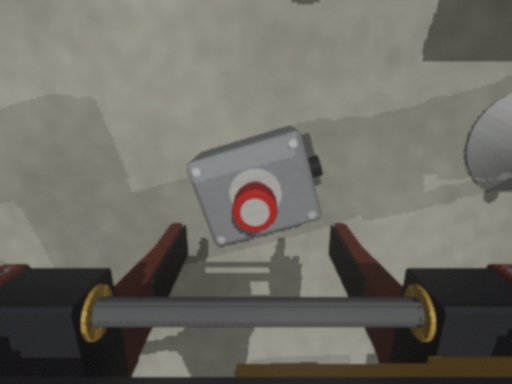

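The wrist view puts the cap at (256,210) against a predicted (257,210), and it's centred between the fingers. Both agree to about 1 mm, so I'll descend until the TCP is at about 0.089, just level with the neck top and well above the box.

>>> {"api": "play_rows", "payload": {
  "moves": [
    {"translation": [0.1, -0.05, 2], "turn": [0, 0, 0], "gripper": 100},
    {"translation": [0.1, -0.05, 4], "turn": [0, 0, 0], "gripper": 100},
    {"translation": [0.1, -0.05, 5.8], "turn": [0, 0, 0], "gripper": 100},
    {"translation": [0.1, -0.05, 6.8], "turn": [0, 0, 0], "gripper": 100},
    {"translation": [0.1, -0.05, 7.2], "turn": [0, 0, 0], "gripper": 100},
    {"translation": [0.1, -0.05, 7.2], "turn": [0, 0, 0], "gripper": 100},
    {"translation": [0.1, -0.05, 7.2], "turn": [0, 0, 0], "gripper": 50}
  ]
}}

```text
time_s: 1.55
tcp_pos: [0.5178, 0.1837, 0.0919]
tool_rot: [2.222, 2.22, 0.002]
force: [0.0, 0.5, -0.2]
width: 0.084
```

>>> {"api": "play_rows", "payload": {
  "moves": [
    {"translation": [0, 0, 0], "turn": [0, 0, 0], "gripper": 35},
    {"translation": [0, 0, 0], "turn": [0, 0, 0], "gripper": 30},
    {"translation": [0, 0, 0], "turn": [0, 0, 0], "gripper": 30},
    {"translation": [0, 0, 0], "turn": [0, 0, 0], "gripper": 30},
    {"translation": [0, 0, 0], "turn": [0, 0, 0], "gripper": 30},
    {"translation": [0, 0, 0], "turn": [0, 0, 0], "gripper": 30}
  ],
  "newtons": 20
}}

```text
time_s: 2.05
tcp_pos: [0.517, 0.1841, 0.0908]
tool_rot: [2.221, 2.222, 0.0]
force: [-0.6, 0.1, 1.1]
width: 0.0448
```

>>> {"api": "play_rows", "payload": {
  "moves": [
    {"translation": [0, 0, 0], "turn": [0, 0, 0], "gripper": 10},
    {"translation": [0, 0, 0], "turn": [0, 0, 0], "gripper": 10},
    {"translation": [0, 0, 0], "turn": [0, 0, 0], "gripper": 10},
    {"translation": [0, 0, 0], "turn": [0, 0, 0], "gripper": 10},
    {"translation": [0, 0, 0], "turn": [0, 0, 0], "gripper": 10}
  ],
  "newtons": 20
}}

```text
time_s: 2.47
tcp_pos: [0.5157, 0.184, 0.0906]
tool_rot: [-2.22, -2.22, 0.004]
force: [-4.9, -0.3, 2.9]
width: 0.0357
```

Gripped at 35.7 mm, which matches the 36 mm head. I'll pull up with a 1 mm x correction, since the force shows a small misalignment.

>>> {"api": "play_rows", "payload": {
  "moves": [
    {"translation": [0, -0.1, 0], "turn": [0, 0, 0], "gripper": 10},
    {"translation": [0, -0.1, -0.5], "turn": [0, 0, 0], "gripper": 10},
    {"translation": [0, -0.1, -1.0], "turn": [0, 0, 0], "gripper": 10},
    {"translation": [0, -0.1, -1.5], "turn": [0, 0, 0], "gripper": 10},
    {"translation": [0, -0.1, -2.0], "turn": [0, 0, 0], "gripper": 10},
    {"translation": [0, -0.1, -2.4], "turn": [0, 0, 0], "gripper": 10},
    {"translation": [0, -0.1, -2.5], "turn": [0, 0, 0], "gripper": 10},
    {"translation": [0, -0.1, -2.5], "turn": [0, 0, 0], "gripper": 10}
  ]
}}

```text
time_s: 3.13
tcp_pos: [0.5157, 0.1841, 0.1159]
tool_rot: [-2.221, -2.221, 0.001]
force: [-4.6, -0.3, 0.0]
width: 0.0355
```

```bash
python3 - <<'E'
from station import *
from h import *
s=get_state(); print(s["time_s"],s["tcp_pos"],s["force"],s["width"])
a=[]
for n in ["scene","side"]:
    c=read_camera(n); print(n,"out at",proj(c,np.array([.517,.1835,.1305])))
    p=proj(c,np.array([.517,.1835,.12])).astype(int); a.append(cv2.resize(c["image"][p[1]-50:p[1]+50,p[0]-40:p[0]+40],(400,500))); print(p)
cv2.imwrite("pics/out2.png",cv2.hconcat(a)[:,:,::-1])
E
```

```text
3.1333 [0.51569443 0.18405547 0.11588742] [-4.57155865 -0.25797663  0.02643232] 0.035469629350559785
scene out at [349.28590933 190.66008641]
[348 194]
side out at [198.08680272 162.6648488 ]
[198 166]
```

View pics/out2.png

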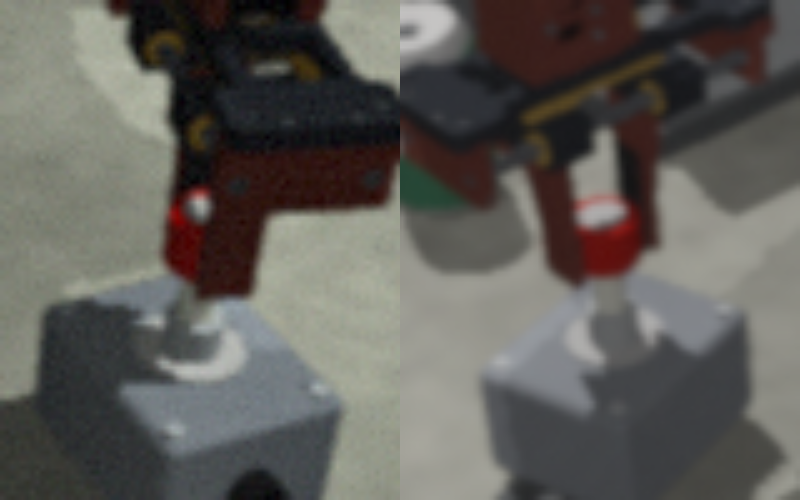

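The knob has risen with the fingers: the white stem shows, the head is around z ≈ 0.13, and the vertical force is near zero. I'll let go in place.

>>> {"api": "play_rows", "payload": {
  "moves": [
    {"translation": [0, 0, 0], "turn": [0, 0, 0], "gripper": 60},
    {"translation": [0, 0, 0], "turn": [0, 0, 0], "gripper": 80},
    {"translation": [0, 0, 0], "turn": [0, 0, 0], "gripper": 80},
    {"translation": [0, 0, 0], "turn": [0, 0, 0], "gripper": 80},
    {"translation": [0, 0, 0], "turn": [0, 0, 0], "gripper": 80},
    {"translation": [0, 0, 0], "turn": [0, 0, 0], "gripper": 80},
    {"translation": [0, 0, 0], "turn": [0, 0, 0], "gripper": 80},
    {"translation": [0, 0, 0], "turn": [0, 0, 0], "gripper": 80}
  ]
}}

```text
time_s: 3.9
tcp_pos: [0.5161, 0.184, 0.1156]
tool_rot: [2.221, 2.221, 0.0]
force: [-0.1, 0.2, -0.5]
width: 0.0696
```

>>> {"api": "play_rows", "payload": {
  "moves": [
    {"translation": [0, 0, -1.5], "turn": [0, 0, 0], "gripper": 80},
    {"translation": [0, 0, -4], "turn": [0, 0, 0], "gripper": 80},
    {"translation": [0, 0, -6], "turn": [0, 0, 0], "gripper": 80},
    {"translation": [0, 0, -6.5], "turn": [0, 0, 0], "gripper": 80},
    {"translation": [0, 0, -6.5], "turn": [0, 0, 0], "gripper": 80}
  ]
}}

```text
time_s: 4.32
tcp_pos: [0.5169, 0.1843, 0.1827]
tool_rot: [2.22, 2.22, 0.005]
force: [-0.5, 0.1, -0.1]
width: 0.0701
```

```bash
python3 - <<'E'
from station import *
from h import *
s=get_state(); print(s["time_s"],s["tcp_pos"],s["force"],s["width"])
a=[]
for n in ["scene","side"]:
    c=read_camera(n); print(n,"out at",proj(c,np.array([.517,.1835,.1305])))
    p=proj(c,np.array([.517,.1835,.12])).astype(int); a.append(cv2.resize(c["image"][p[1]-50:p[1]+50,p[0]-40:p[0]+40],(400,500))); print(p)
cv2.imwrite("pics/out3.png",cv2.hconcat(a)[:,:,::-1])
E
```

```text
4.3167 [0.5169002  0.18427292 0.18266251] [-0.54289249  0.09454593 -0.09084572] 0.07007608209470724
scene out at [349.28590933 190.66008641]
[348 194]
side out at [198.08680272 162.6648488 ]
[198 166]
```

View pics/out3.png

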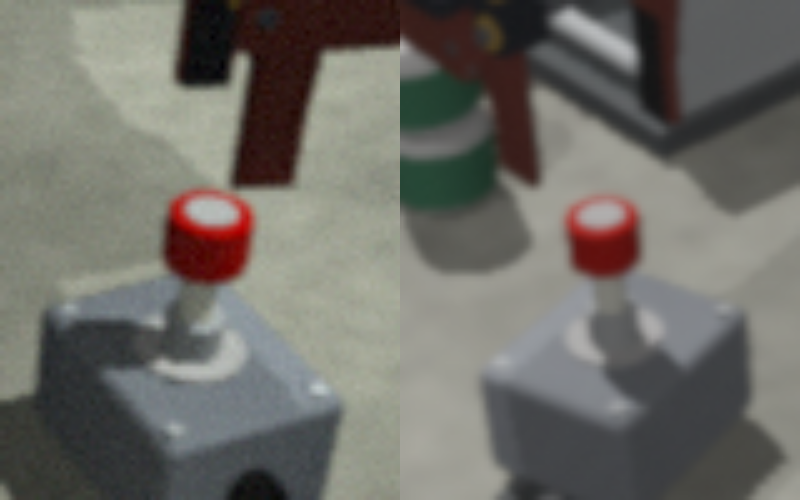

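Released, the knob stands fully out: head at scene (349.5,191), predicted (349.3,190.7) for 25 mm. I'll shut the fingers and press down on the top (z ≈ 0.1435, home at 0.118).

>>> {"api": "play_rows", "payload": {
  "moves": [
    {"translation": [0, 0, 0], "turn": [0, 0, 0], "gripper": 0},
    {"translation": [0, 0, 0], "turn": [0, 0, 0], "gripper": 0},
    {"translation": [0, 0, 0], "turn": [0, 0, 0], "gripper": 0},
    {"translation": [0, 0, 0], "turn": [0, 0, 0], "gripper": 0},
    {"translation": [0, 0, 0], "turn": [0, 0, 0], "gripper": 0},
    {"translation": [0, 0, 0], "turn": [0, 0, 0], "gripper": 0},
    {"translation": [0, 0, 0], "turn": [0, 0, 0], "gripper": 0},
    {"translation": [0, 0, 0], "turn": [0, 0, 0], "gripper": 0}
  ]
}}

```text
time_s: 5.08
tcp_pos: [0.516, 0.184, 0.1807]
tool_rot: [2.221, 2.221, 0.0]
force: [-0.7, -0.6, 0.2]
width: 0.0202
```

>>> {"api": "play_rows", "payload": {
  "moves": [
    {"translation": [0, 0, 1], "turn": [0, 0, 0], "gripper": 0},
    {"translation": [0, 0, 2.5], "turn": [0, 0, 0], "gripper": 0},
    {"translation": [0, 0, 3], "turn": [0, 0, 0], "gripper": 0},
    {"translation": [0, 0, 3], "turn": [0, 0, 0], "gripper": 0}
  ]
}}

```text
time_s: 5.42
tcp_pos: [0.515, 0.1837, 0.1481]
tool_rot: [-2.22, -2.22, 0.005]
force: [-0.1, -0.6, -0.9]
width: 0.0003
```

Fingers are shut and 5 mm above the knob's top. Now I'll push 30 mm in small steps.

>>> {"api": "play_rows", "payload": {
  "moves": [
    {"translation": [0, 0.1, 0.5], "turn": [0, 0, 0], "gripper": 0},
    {"translation": [0, 0.1, 1.0], "turn": [0, 0, 0], "gripper": 0},
    {"translation": [0, 0.1, 1.5], "turn": [0, 0, 0], "gripper": 0},
    {"translation": [0, 0.1, 2.0], "turn": [0, 0, 0], "gripper": 0},
    {"translation": [0, 0.1, 2.4], "turn": [0, 0, 0], "gripper": 0},
    {"translation": [0, 0.1, 2.7], "turn": [0, 0, 0], "gripper": 0},
    {"translation": [0, 0.1, 2.9], "turn": [0, 0, 0], "gripper": 0},
    {"translation": [0, 0.1, 2.9], "turn": [0, 0, 0], "gripper": 0}
  ]
}}

```text
time_s: 6.08
tcp_pos: [0.5167, 0.1839, 0.1207]
tool_rot: [-2.221, -2.221, 0.002]
force: [0.9, 0.2, -0.2]
width: 0.0
```

>>> {"api": "play_rows", "payload": {
  "moves": [
    {"translation": [0, 0, 0.2], "turn": [0, 0, 0], "gripper": 0},
    {"translation": [0, 0, 0.35], "turn": [0, 0, 0], "gripper": 0},
    {"translation": [0, 0, 0.35], "turn": [0, 0, 0], "gripper": 0},
    {"translation": [0, 0, 0.35], "turn": [0, 0, 0], "gripper": 0}
  ]
}}

```text
time_s: 6.42
tcp_pos: [0.5172, 0.184, 0.1184]
tool_rot: [2.221, 2.221, 0.001]
force: [0.0, 1.1, 1.0]
width: 0.0007
```

The tip is at 0.118, the height of the top when home, with light contact. I'll retreat straight up and check.

>>> {"api": "play_rows", "payload": {
  "moves": [
    {"translation": [0, 0, -2], "turn": [0, 0, 0], "gripper": 0},
    {"translation": [0, 0, -5], "turn": [0, 0, 0], "gripper": 0},
    {"translation": [0, 0, -8], "turn": [0, 0, 0], "gripper": 0},
    {"translation": [0, 0, -10], "turn": [0, 0, 0], "gripper": 0},
    {"translation": [0, 0, -10], "turn": [0, 0, 0], "gripper": 0},
    {"translation": [0, 0, -10], "turn": [0, 0, 0], "gripper": 0},
    {"translation": [0, 0, -10], "turn": [0, 0, 0], "gripper": 0}
  ]
}}

```text
time_s: 7.0
tcp_pos: [0.5167, 0.1839, 0.2167]
tool_rot: [-2.221, -2.221, 0.002]
force: [-0.6, -0.7, -0.1]
width: 0.0002
```

```bash
python3 - <<'E'
from station import *
from h import *
s=get_state(); print(s["time_s"],s["tcp_pos"],s["force"],s["width"])
a=[]
for n in ["scene","side"]:
    c=read_camera(n); print(n,"home at",proj(c,np.array([.517,.1835,.1055])))
    p=proj(c,np.array([.517,.1835,.12])).astype(int); a.append(cv2.resize(c["image"][p[1]-50:p[1]+50,p[0]-40:p[0]+40],(400,500))); print(p)
    print([b for b in blob(c["image"],"red")],[b for b in blob(c["image"],"blue") if b[1][1]>200])
cv2.imwrite("pics/end4.png",cv2.hconcat(a)[:,:,::-1])
E
```

```text
7.0 [0.51671362 0.18390173 0.21670985] [-0.55410477 -0.71371334 -0.11456454] 0.00022599677992516577
scene home at [347.72258308 200.28227859]
[348 194]
[([340, 192, 17, 18, 107], [349.5, 200.7])] [([188, 213, 18, 19, 205], [197.2, 223.6])]
side home at [199.00910165 171.15509235]
[198 166]
[([193, 167, 13, 12, 98], [199.2, 173.5])] [([301, 224, 15, 15, 144], [307.7, 232.3])]
```

View pics/end4.png

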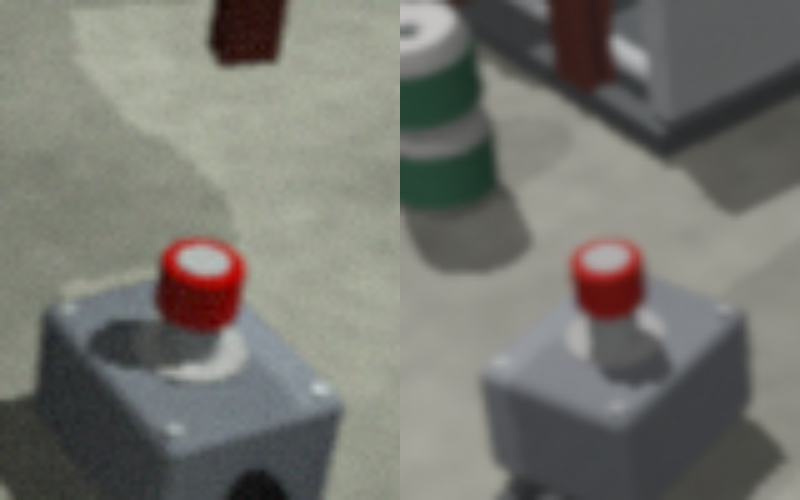

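The red knob is back at its starting pixels (scene 349.5,200.7; side 199.2,173.5), the blue knob is unchanged, and the fingers are well clear. Handing in.

```bash
python3 -c "
from station import *
print(sign_off())"
```

```text
the job is handed in; nothing more can be done
None
```

I pulled the red knob up until it snapped out, let go, then pushed it back home with the fingers shut. The job was handed in at about 7 s, and no verdict came back.

- **Standing out:** after I let go, the head was at scene pixel (349.5,191), against (349.3,190.7) predicted for fully out. The fingers were clear of it for well over 0.2 s.
- **Home again:** both views put the red knob within 0.2 px of its starting position. The fingertip touched its top at 118 mm, the expected home height.
- **Blue knob:** it was never touched, and its pixel position stayed within 0.5 px of the start.
- **Robot:** it ended about 10 cm above the knob, touching nothing, with wrist force readings under 1 N.

No check failed. The only disagreement was about 1 mm in x between the measured knob centre and where the fingers settled. It showed as about 5 N of sideways force while gripping, and a 1 mm correction barely reduced it until I let go.

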